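# Right the fallen gas cup and hold up the cup carrier by its bail

## Robot

A 6-joint arm with a two-finger parallel gripper is mounted at the origin on the work surface; the furniture and walls round the work are solid. World frame = base frame: x ahead of the robot, y to its left, z up, the work surface at z = 0. Lengths are in m, angles in rad, forces in N, time in s.
With the tool pointing down it reaches from about 0.25 to 0.775 m from the base axis. Payload 4 kg.
Tool frame: the origin (TCP) lies midway between the tips of the shut fingers; the grasp point (between the pads) lies 19 mm behind it (robot.hold_point_z is the distance from the TCP to the grasp point, in m); z points along the fingers, y is the line along which they close (so a half turn about z gives the same grasp; the last joint's range is limited). The gripper opens to 94 mm and grips with 3 to 60 N. Pads are 16 mm wide; open, the fingers measure 119 mm over their backs; the gripper's body (75 mm by 177 mm) begins 78 mm behind the grasp point.
Start: joints at [-1.261, 0.087, 1.371, -0, 1.684, -0.103], TCP at [0.221, -0.504, 0.206] pointing down, gripper open.
Joint ranges: [-3.1, 3.1], [-0.76, 2.03], [0.27, 2.55], [-1.08, 4.22], [0.17, 2.65], [-2.57, 2.57]. Speed limits (rad/s): [2.79, 2.79, 3.14, 3.14, 3.14, 3.14].

## Interface

Orientations are given as [roll, pitch, yaw] about the fixed x, y, z axes, in that order (R = Rz(yaw) Ry(pitch) Rx(roll)).
In Python, from bench import readout, imaging, robot gives the robot as it stands.
- The arm moves only by the tool carry_out, never from a script. Its argument "motion" is text: rows parted by semicolons, each of 7 numbers parted by spaces: the shift along the tool's x, y, z each as a share of 200 mm, from -1 to 1, then the turn, a rotation vector about the tool's x, y, z each as a share of 120 degrees, from -1 to 1, then the opening, from 0 (shut) to 1 (fully open). A call has 1 to 12 rows; each row shifts and turns the commanded pose from where the row before left it, along the tool's axes as they then stand; what a row does not reach is not made up. A row lasts 1/8 s, in which the tool goes at most 62.5 mm and 10.7 degrees, less where a joint would pass 70% of its speed; a pose out of reach is approached as far as the arm can. A call with a number of a shift or a turn outside -1 to 1 is refused whole. A call with a gripper value outside its range is refused whole. The fingers move at their own pace and stop on an object; the grip force is fixed at half the most. Time passes only in rows, so rows that do not move let the fingers close. It gives the time, the measured TCP pose, the force, the opening and the grip force at its end, in the units of the state.
- readout.get_obs(): the state, without advancing time (a new reading comes with each control period).
- imaging.snapshot(name): name is "scene" or "side" or "wrist"; returns a dict with "pixels" (384x512x3 uint8, red, green, blue), "fx", "fy", "cx", "cy" (pixels), "R" (3x3) and "t" (3): a world point X has camera coordinates R X + t. Camera axes: x right, y down, z forward; pixel columns grow to the right and rows downward; lengths in m; the calibration is good to about 2 mm. The wrist camera is an equidistant fisheye: a pixel r from the principal point sees the ray r / f radians off the axis. A picture is of the moment at which its call begins. There is no depth.
- robot.close_job(): hands the job in; it is judged then, once.
The state is a dict: "time": time; "joint_positions": joint angles; "qvel": joint speeds; "joint_torque": joint torques, N m; "tool_pos": TCP position; "ee_rot": TCP orientation; "wrist_force": force on the tool from outside, world axes, zero at the start; "wrist_torque": the same for the moment, N m; "width": finger opening in m; "finger_force": force on a finger pad.
Only numpy, scipy, OpenCV 4.12 (cv2) and the standard library are available. Lean on these libraries where they do the work, as an engineer would, in place of code of your own. Each camera call takes 0.05 s, during which the arm holds its last target. There are 200 camera calls.

## Task

One of the ceramic gas cups has fallen over on the table: stand it back, wide end down, in the empty socket of the cup carrier. Then swing the carrier's bail handle up while the carrier still stands on the table, lift the carrier by the middle of the bail about a hand's width (10 cm) or more clear of the table, and finish still holding it there, steady and level, with all four cups in their sockets. Do not tip the carrier, and leave the other things on the table where they are.

Things in the scene. Friction and masses are not known exactly. Their poses are not given: they have to be found in the camera images.
- carrier: Gas-cup carrier, 0.7 kg, loose: steel tray 60 x 166 mm; aluminium block 46 x 152 mm, top face 29 mm up, with a row of four round sockets 36 mm apart, 23 mm wide, 14 mm deep; a steel ear 36 x 4 mm at each end of the row, 75 mm high. Origin: centre of its underside (z = 0 on the table); y axis along the row, z up; the folded bail lies on its -x side.
- empty_socket (a point): Centre of the floor of the empty socket (15 mm above the carrier's underside, at y = -18 mm of the carrier); the mouth is 14 mm above it.
- socket_a (a point): Centre of the floor of the end socket at y = -54 mm of the carrier, where cup_a stands.
- socket_c (a point): Centre of the floor of the socket at y = +18 mm of the carrier, where cup_c stands.
- socket_d (a point): Centre of the floor of the end socket at y = +54 mm of the carrier, where cup_d stands.
- bail (a joint): Angle of the bail handle (rad): 0 folded on the carrier's -x side, 17 degrees below level; 1.87 upright over the row of cups; 3.74 folded on the other side. It swings easily (0.008 N m of friction) and falls back if let go before upright; the lifted carrier hangs from it and levels itself.
- bail_pivot (a point): Middle of the bail's hinge axis, which runs along the carrier's y axis 62 mm above its underside.
- bail_grip (a point): Middle of the bail's black grip tube, 16 mm in diameter and 96 mm long, which turns on its bar with little friction; parallel to the hinge axis and 82 mm from it; 38 mm above the table when folded, 144 mm when upright. Arms of 6 mm round steel lead from its ends (87 mm either side of the middle) to the ears.
- fallen_cup: Light grey ceramic gas cup lying on the table, 20 g, 42 mm long: 21 mm in diameter from 6 to 18 mm above its foot, narrowing to 15 mm at the foot's edge and, in a slender cone, to 15 mm at the neck. Origin: centre of its foot (wide end), z axis from foot to neck. Lying, the neck dips 7 degrees and the foot's centre is 13 mm up. A tray 65 mm high fills x < 0.385 m.
- cup_a: Pink gas cup standing in the end socket at the carrier's y = -54 mm; same shape and size as the fallen one; origin at the centre of its foot.
- cup_c: Pink gas cup standing in its socket at the carrier's y = +18 mm; origin at the centre of its foot.
- cup_d: Pink gas cup standing in the end socket at the carrier's y = +54 mm; origin at the centre of its foot.
- sleeve_2: Fixed: upright aluminium tube behind the work, 88 mm in diameter, 69 mm high; origin at the centre of its underside.
- sleeve_4: Fixed: another upright aluminium tube behind the work, 88 mm in diameter, 69 mm high; origin at the centre of its underside.
- big_sleeve: Bystander: upright aluminium tube 130 mm in diameter, 138 mm high; origin at the centre of its underside.
- flux_tin: Bystander: round flux tin with yellow lid, 70 mm in diameter, 37 mm high; origin at the centre of its underside.
- electrode_box: Bystander: flat electrode box 45 x 180 x 16 mm; origin at the centre of its underside.
- pliers: Bystander: combination pliers with red grips, 188 mm long and 14 mm thick, lying along the left edge of the table.
- marker: Bystander: paint marker 132 mm long, 16 mm thick, lying on the table.
- punch: Bystander: centre punch 113 mm long, 11 mm thick, lying on the table.

How it is judged:
On the way, in this order (a step that is already met when the one before it is completed fails the run):
1. the fallen cup stands wide end down in the empty socket and has been let go, the carrier standing on the table (distance between fallen_cup and empty_socket below 0.005 m and angle between fallen_cup's own z axis and vertical below 0.15 rad and contact force between the fingers and fallen_cup below 0.1 N and height (world z) of carrier below 0.006 m), for 0.2 s.
2. the bail is swung up, the carrier still standing on the table (value of joint bail between 1.4 and 2.3 rad and height (world z) of carrier below 0.01 m), for 0.1 s.
At the end, for the whole second after the job is handed in: The fingers hold the carrier by its bail within 45 mm of the grip's middle; its underside is over 80 mm above the table, tilt under 0.12 rad, moving under 20 mm/s and 0.15 rad/s, not resting on the big tube; each of the four cups stands within 6 mm of its socket's floor centre (height (world z) of carrier above 0.08 m and angle between carrier's own z axis and vertical below 0.12 rad and linear speed of carrier below 0.02 m/s and angular speed of carrier below 0.15 rad/s and distance between the grasp point and bail_grip below 0.045 m and contact force between the fingers and carrier above 4 N and contact force between carrier and big_sleeve below 0.2 N and distance between fallen_cup and empty_socket below 0.006 m and distance between cup_a and socket_a below 0.006 m and distance between cup_c and socket_c below 0.006 m and distance between cup_d and socket_d below 0.006 m); the arm keeps its last pose, push and grip.
It fails at once if the carrier is tipped by more than about 23 degrees (angle between carrier's own z axis and vertical above 0.4 rad).
It fails at once if another thing on the table is pushed more than 40 mm away (distance of any of big_sleeve, flux_tin, electrode_box, pliers, marker, punch from where it was at the start of the episode above 0.04 m).
It also fails if it takes over 72 s, if anything falls off the work surface, if the arm or the gripper's body presses on something with over 40 N, if the wrist force passes 120 N, or if a joint passes its speed limit or range.

## Working session

There is one attempt and no reset: what is moved stays moved. The work goes in short steps, Python scripts to look and compute and a tool call to move; the robot and the scene stay as the last step left them, time stands still between calls to the robot, and variables do not carry over. Pictures are saved under pics/ and viewed, at most 10 in all, crops included, and the job is handed in when it is done.

Besides the shell and the picture viewer there is one more tool, called after "Request:" as name(argument=value, ...), one argument or row to a line, values as JSON. carry_out: Moves the arm, as the interface text tells. Its arguments: {"type":"object","properties":{"motion":{"type":"string"}},"required":["motion"]}

```bash
mkdir -p pics; ls
python3 - <<'E'
from bench import readout, imaging, robot
import cv2,numpy as np
o=readout.get_obs();print(o)
for n in("scene","side","wrist"):
    s=imaging.snapshot(n);cv2.imwrite(f"pics/{n}0.png",s["pixels"][:,:,::-1])
    print(n,s["fx"],s["fy"],s["cx"],s["cy"],np.round(s["R"],3).tolist(),np.round(s["t"],3), (-s["R"].T@s["t"]).round(3))
a=[cv2.imread(f"pics/{n}0.png") for n in("scene","side")]
cv2.imwrite("pics/a.png",cv2.resize(a[0],(800,600)));cv2.imwrite("pics/b.png",cv2.resize(a[1],(800,600)))
E
```

```text
pics
{'time': 0.0, 'joint_positions': array([-1.26110200e+00,  8.79597243e-02,  1.37223272e+00, -2.81104525e-05,
        1.68360716e+00, -1.03125786e-01]), 'qvel': array([ 1.00425923e-03, -6.55383769e-04,  2.18651037e-04,  7.44648996e-05,
        4.85811432e-04,  4.77328595e-04]), 'joint_torque': array([-6.07542061e-04, -3.40185463e+01, -3.02424037e+01,  7.17793638e-02,
        3.29476723e-02, -1.76728622e-04]), 'tool_pos': array([ 0.22046272, -0.50328326,  0.20431253]), 'ee_rot': array([-3.13939456e+00, -1.99399484e-04,  4.12816763e-01]), 'wrist_force': array([-0.42237943, -0.11017897,  0.78203987]), 'wrist_torque': array([-0.01670419,  0.03839196, -0.02946989]), 'finger_force': 0.0, 'width': 0.09393107386242959}
scene 393.1212593771056 393.1212593771056 252.7435243718356 185.3447853309563 [[-0.603, -0.798, 0.003], [-0.37, 0.276, -0.887], [0.707, -0.536, -0.461]] [0.323 0.265 0.776] [-0.256  0.601  0.591]
side 357.63229859845114 357.63229859845114 256.80995269420043 195.89440126535737 [[-0.902, -0.432, -0.002], [-0.248, 0.522, -0.816], [0.354, -0.736, -0.578]] [0.494 0.161 1.014] [0.127 0.875 0.719]
wrist 297.3186396354542 297.3186396354542 252.07302604601756 191.21558821553285 [[0.402, -0.916, -0.002], [-0.891, -0.392, 0.229], [-0.21, -0.09, -0.973]] [-0.549 -0.025  0.389] [ 0.28  -0.478  0.384]
```

View pics/a.png

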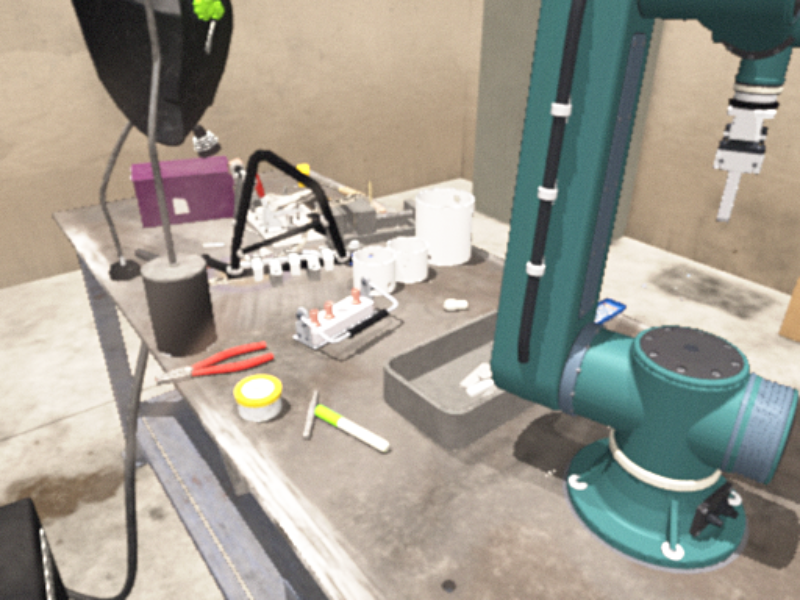

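View pics/b.png

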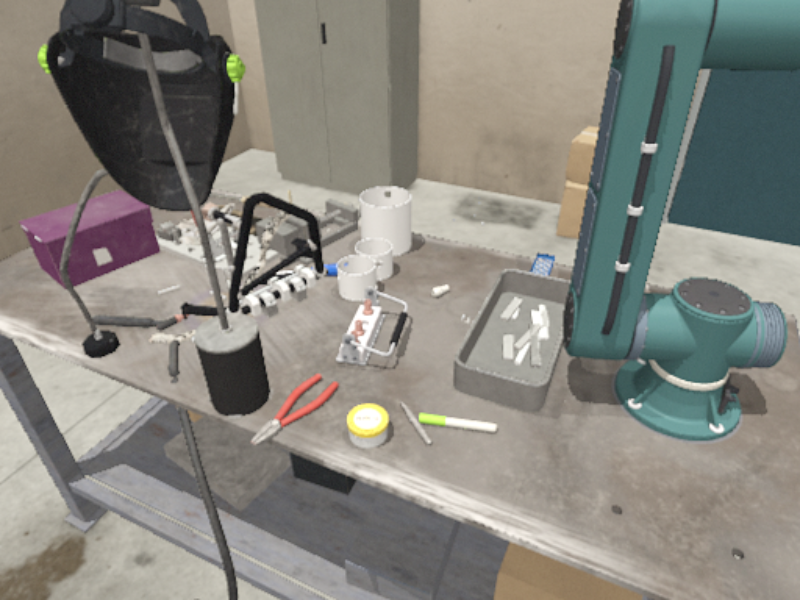

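Scene shows the carrier at about (340,320), its black grip at (367,323), the fallen cup at (455,305) right of it, and the tray at (460,380). The side view has the carrier at (362,325), the grip at (399,330) and the fallen cup at (440,291).

```bash
cat > h.py <<'E'
import cv2,numpy as np
from bench import readout, imaging, robot
def ray(s,p):
    u=np.array([(p[0]-s["cx"])/s["fx"],(p[1]-s["cy"])/s["fy"]])
    if s.get("fish"):
        r=np.hypot(*u); d=np.r_[u/max(r,1e-9)*np.sin(r),np.cos(r)]
    else: d=np.r_[u,1]
    R=np.array(s["R"]);d=R.T@d
    return -R.T@np.array(s["t"]),d/np.linalg.norm(d)
def snap(n):
    s=imaging.snapshot(n); s["fish"]=n=="wrist"; s["bgr"]=s["pixels"][:,:,::-1].copy(); return s
def plane(s,p,z):
    c,d=ray(s,p); return c+d*(z-c[2])/d[2]
def tri(*sp):
    A=0;b=0;L=[ray(s,p) for s,p in sp]
    for c,d in L:
        M=np.eye(3)-np.outer(d,d);A=A+M;b=b+M@c
    X=np.linalg.solve(A,b); return X,max(np.linalg.norm((np.eye(3)-np.outer(d,d))@(X-c)) for c,d in L)
def proj(s,X):
    c=np.array(s["R"])@X+s["t"]
    if s["fish"]:
        r=np.hypot(c[0],c[1]);th=np.arctan2(r,c[2]);u=c[:2]/r*th
    else:u=c[:2]/c[2]
    return np.array([u[0]*s["fx"]+s["cx"],u[1]*s["fy"]+s["cy"]])
def blobs(m,lo=10):
    n,l,st,c=cv2.connectedComponentsWithStats(m.astype(np.uint8))
    return [(c[i].round(1),st[i].tolist()) for i in range(1,n) if st[i][4]>=lo]
E
python3 - <<'E'
from h import *
R={"scene":(185,165,125,75),"side":(205,165,110,80)}
out=[]
for n,(x,y,w,h) in R.items():
    s=snap(n);b=s["bgr"];hsv=cv2.cvtColor(b,cv2.COLOR_BGR2HSV)
    roi=np.zeros(b.shape[:2],bool);roi[y:y+h,x:x+w]=1
    H,S,V=[hsv[...,i].astype(int) for i in range(3)]
    print(n,"pink",blobs(roi&((H<12)|(H>170))&(S>70)&(V>120),5))
    print("black",blobs(roi&(V<45),20))
    print("white",blobs(roi&(V>190)&(S<50),20))
    out.append(cv2.resize(b[y:y+h,x:x+w],(800,int(800*h/w)),interpolation=cv2.INTER_CUBIC)[:600])
cv2.imwrite("pics/c.png",out[0]);cv2.imwrite("pics/d.png",out[1])
E
```

```text
scene pink [(array([227.3, 188.3]), [225, 184, 6, 10, 36]), (array([209.9, 198.1]), [207, 194, 7, 10, 32]), (array([200.7, 202.2]), [198, 198, 7, 11, 39])]
black [(array([235.5, 206.2]), [224, 199, 24, 16, 76])]
white [(array([238.6, 194.1]), [185, 165, 125, 75, 4508]), (array([304.1, 198.1]), [300, 195, 9, 7, 25]), (array([242.9, 208.8]), [226, 203, 30, 15, 101]), (array([296.8, 233.4]), [273, 222, 37, 18, 348])]
side pink [(array([235.1, 196.8]), [233, 192, 5, 9, 30]), (array([229.1, 210.5]), [225, 205, 8, 10, 32])]
black []
white [(array([231.7, 177.4]), [215, 165, 46, 34, 740]), (array([281.4, 184.9]), [276, 182, 12, 7, 51]), (array([233.9, 210.4]), [221, 195, 31, 36, 340]), (array([217.2, 225.8]), [215, 220, 5, 11, 28])]
```

View pics/c.png

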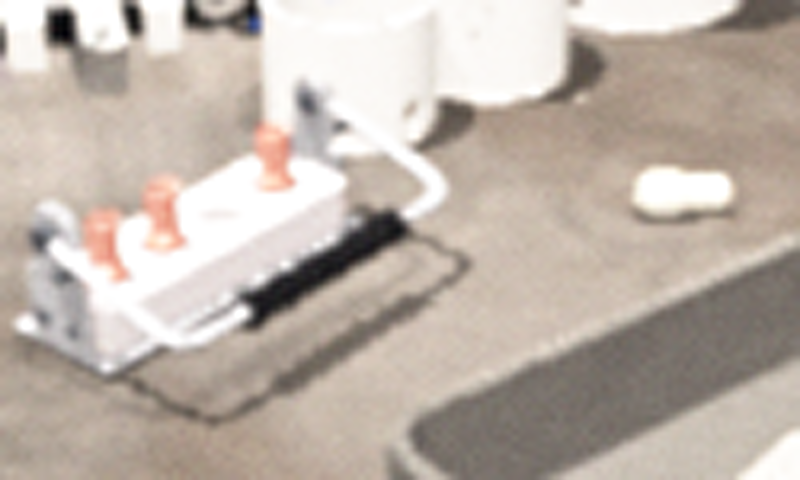

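View pics/d.png

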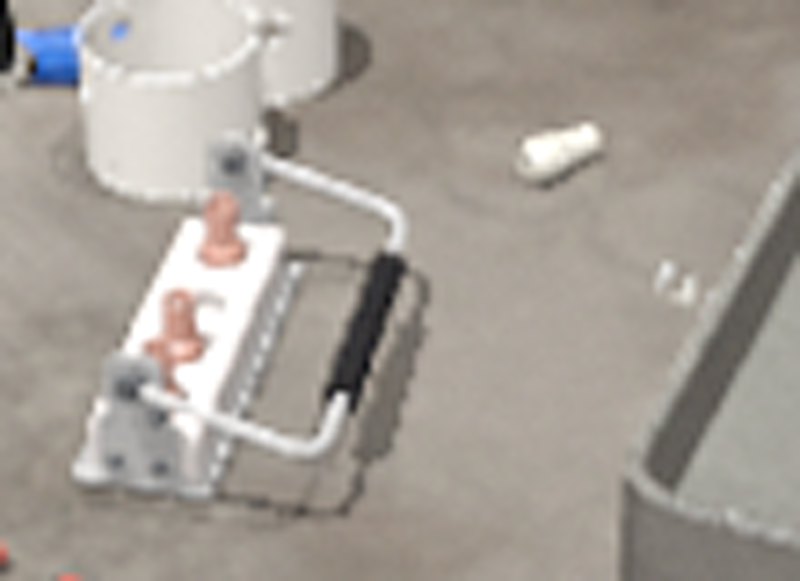

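The crops show the bail pivots at scene (312,98)/(42,225) and side (233,163)/(127,387). The grip ends are at scene (395,222)/(258,303) and side (387,265)/(345,393). The fallen cup's wide end is on the left and its neck on the right. The empty socket is second from the far end.

Run:
```python
from h import *
sc,si=snap("scene"),snap("side")
a=lambda p:(185+p[0]/6.4,165+p[1]/6.4); b=lambda p:(205+p[0]/7.2727,165+p[1]/7.2727)
P={"pivFar":((312,98),(233,163)),"pivNear":((42,225),(127,387)),"gFar":((395,222),(387,265)),"gNear":((258,303),(345,393)),
"neckFar":((272,133),(220,200)),"neckC":((162,184),(178,297)),"cupmid":((683,192),(560,151)),"foot":((645,193),(528,161)),"neck":((730,190),(598,136))}
X={}
for k,(p,q) in P.items():
    X[k],e=tri((sc,a(p)),(si,b(q)));print(k,X[k].round(4),round(e,4))
d=X["pivNear"]-X["pivFar"];print(np.linalg.norm(d),np.degrees(np.arctan2(d[1],d[0])))
d=X["gNear"]-X["gFar"];print(np.linalg.norm(d),np.degrees(np.arctan2(d[1],d[0])))
d=X["neck"]-X["foot"];print(np.linalg.norm(d),np.degrees(np.arctan2(d[1],d[0])))
for k,z in(("foot",.012),("neck",.008),("cupmid",.011)):print(k,plane(sc,a(P[k][0]),z).round(4),plane(si,b(P[k][1]),z).round(4))
```

```text
pivFar [0.6126 0.015  0.0605] 0.0038
pivNear [0.5717 0.181  0.0663] 0.005
gFar [0.5288 0.0284 0.0374] 0.0032
gNear [0.5062 0.1166 0.0377] 0.004
neckFar [0.6059 0.041  0.0555] 0.0014
neckC [0.5871 0.1125 0.0582] 0.0035
cupmid [ 0.5079 -0.1263  0.011 ] 0.003
foot [ 0.519  -0.1121  0.0103] 0.0029
neck [ 0.4954 -0.1452  0.0117] 0.0027
0.17099758161953704 103.84629347464953
0.09104997020923002 104.33160739059139
0.04063817797912548 -125.53845292941132
foot [ 0.5202 -0.1146  0.012 ] [ 0.5165 -0.1049  0.012 ]
neck [ 0.5034 -0.1543  0.008 ] [ 0.4959 -0.1458  0.008 ]
cupmid [ 0.5115 -0.131   0.011 ] [ 0.5062 -0.1211  0.011 ]
```

```bash
cat > mv.py <<'E'
from h import *
from scipy.spatial.transform import Rotation as Ro
def cur():
    o=readout.get_obs(); return np.array(o["tool_pos"]),Ro.from_euler("xyz",o["ee_rot"])
def down(yaw,tilt=0,az=0):
    "tool x at azimuth yaw (deg) when down, then approach leant by tilt deg toward azimuth az"
    a=np.radians(az); return Ro.from_rotvec(np.radians(tilt)*np.array([np.sin(a),-np.cos(a),0]))*Ro.from_euler("xyz",[np.pi,0,np.radians(yaw)])
def rows(p1,R1,N=None,p0=None,R0=None,mm=40,deg=8):
    if p0 is None:p0,R0=cur()
    w=(R0.inv()*R1).as_rotvec();D=R0.inv().apply(np.array(p1)-p0)
    if N is None:N=int(np.ceil(max(np.linalg.norm(D)*1000/mm,np.degrees(np.linalg.norm(w))/deg,1)))
    S=sum(Ro.from_rotvec(w*k/N).as_matrix() for k in range(N));d=np.linalg.solve(S,D)
    print(N,"x",*(d/.2).round(4),*(w/N/np.radians(120)).round(4))
E
python3 - <<'E'
from mv import *
R=down(54.5,30,54.5);print(R.as_matrix().round(2))
rows([.50,-.06,.21],down(54.5))
E
```

```text
[[ 0.5   0.81  0.29]
 [ 0.71 -0.58  0.41]
 [ 0.5   0.   -0.87]]
14 x 0.1783 -0.0643 -0.0017 -0.0 -0.0 -0.0184
```

Request:
carry_out(
  motion="0.178 -0.064 -0.002 0 0 -0.018 1;0.178 -0.064 -0.002 0 0 -0.018 1;0.178 -0.064 -0.002 0 0 -0.018 1;0.178 -0.064 -0.002 0 0 -0.018 1;0.178 -0.064 -0.002 0 0 -0.018 1;0.178 -0.064 -0.002 0 0 -0.018 1;0.178 -0.064 -0.002 0 0 -0.018 1;0.178 -0.064 -0.002 0 0 -0.018 1;0.178 -0.064 -0.002 0 0 -0.018 1;0.178 -0.064 -0.002 0 0 -0.018 1;0.178 -0.064 -0.002 0 0 -0.018 1;0.178 -0.064 -0.002 0 0 -0.018 1",
)

```text
time: 1.85
tool_pos: [0.4773, -0.1325, 0.2103]
ee_rot: [3.141, -0.0, 0.866]
wrist_force: [1.0, -0.4, 0.7]
width: 0.0941
finger_force: 0.0
```

Request:
carry_out(
  motion="0.178 -0.064 -0.002 0 0 -0.02 1;0.178 -0.064 -0.002 0 0 -0.02 1;0 0 0 0 0 0 1;0 0 0 0 0 0 1",
)

```text
time: 2.35
tool_pos: [0.5019, -0.0628, 0.211]
ee_rot: [3.141, 0.001, 0.949]
wrist_force: [0.2, -0.7, -0.7]
width: 0.0938
finger_force: 0.0
```

Run:
```python
from mv import *
s=snap("wrist");cv2.imwrite("pics/w1.png",cv2.resize(s["bgr"],(800,600)))
import pickle;pickle.dump(s,open("w1.pkl","wb"));p,R=cur();print(p,R.as_matrix().round(3).tolist(), readout.get_obs()["joint_positions"].round(2))
for n,X in dict(cup=[.508,-.127,.011],piF=[.6126,.015,.062],piN=[.5717,.181,.062],grip=[.517,.072,.038],sock=[.596,.08,.029]).items():print(n,(proj(s,np.array(X))/.64).round(0))
```

```text
[ 0.50180136 -0.06319245  0.21102033] [[0.583, 0.812, -0.0], [0.812, -0.583, -0.001], [-0.001, 0.0, -1.0]] [-0.24 -0.01  1.46 -0.    1.69  0.39]
cup [444. 327.]
piF [458. 105.]
piN [280. -29.]
grip [307. 124.]
sock [386.  59.]
```

View pics/w1.png

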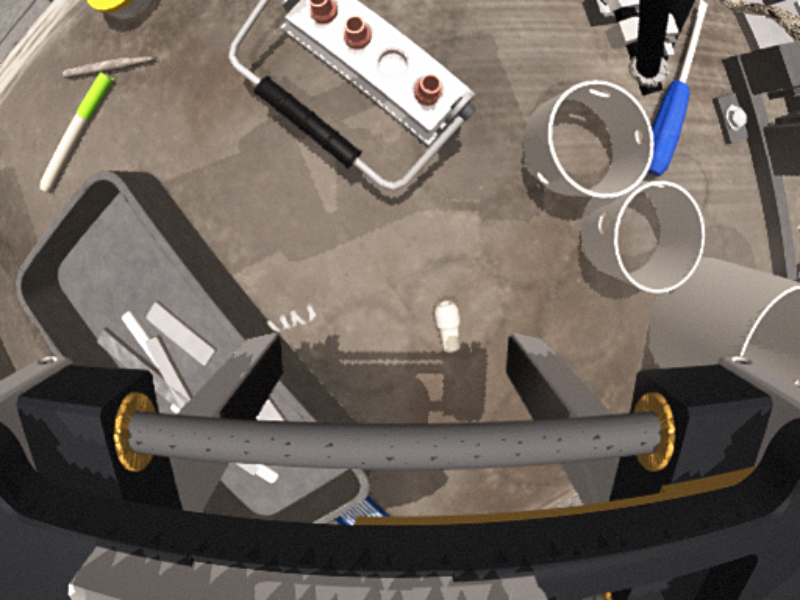

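The wrist view shows the fallen cup with its foot at about (444,302) and neck at (452,350). The empty socket's mouth is at (393,63), the neighbouring necks at (429,84) and (357,27), and the grip ends at (262,87) and (352,158).

```bash
cat >> mv.py <<'E'
def cupaxis(s,ctr,rad=45,thr=185):
    "brightest blob near ctr (raw px): centroid, contour"
    g=s["bgr"].min(2);m=np.zeros_like(g);cv2.circle(m,tuple(int(v) for v in ctr),rad,255,-1)
    m=((g>thr)&(m>0)).astype(np.uint8);n,l,st,c=cv2.connectedComponentsWithStats(m)
    i=1+np.argmax(st[1:,4]);ys,xs=np.where(l==i);return np.c_[xs,ys].astype(float)
def planes(s,P,z):return np.array([plane(s,p,z) for p in P])
E
python3 - <<'E'
from mv import *
import pickle
s=pickle.load(open("w1.pkl","rb"));k=.64
px=cupaxis(s,(446*k,325*k));print(len(px),px.min(0)/k,px.max(0)/k)
W=planes(s,px,.010)[:,:2];c=W.mean(0);u,S,v=np.linalg.svd(W-c);a=v[0]
t=(W-c)@a;q=(W-c)@v[1];print(c,np.degrees(np.arctan2(a[1],a[0])),t.min(),t.max(),q.min(),q.max())
for n,p,z in(("sock",(393,63),.029),("neckA",(429,82),.057),("neckC",(357,25),.057),("g1",(262,87),.038),("g2",(352,158),.038)):
    print(n,plane(s,np.array(p)*k,z).round(4))
E
```

```text
317 [435.9375 301.5625] [457.8125 348.4375]
[ 0.512667   -0.12628524] -117.46591471474295 -0.0191922437529937 0.02411663499329512 -0.009151032262852323 0.009458248908108714
sock [0.5987 0.074  0.029 ]
neckA [0.6067 0.041  0.057 ]
neckC [0.5908 0.1076 0.057 ]
g1 [0.5064 0.1187 0.038 ]
g2 [0.529  0.0295 0.038 ]
```

Run:
```python
from mv import *
R=down(62.5,35,62.5);a=R.as_matrix()[:,2];g=np.array([.509,-.133,.010]);print(a, g+.006*a)
rows(g-.09*a,R)
```

```text
[ 0.26484812  0.50876851 -0.81915204] [ 0.51058909 -0.12994739  0.00508509]
5 x -0.1361 0.0498 0.0989 0.0042 0.0583 -0.0132
```

Request:
carry_out(
  motion="-0.136 0.05 0.099 0.004 0.058 -0.013 1;-0.136 0.05 0.099 0.004 0.058 -0.013 1;-0.136 0.05 0.099 0.004 0.058 -0.013 1;-0.136 0.05 0.099 0.004 0.058 -0.013 1;-0.136 0.05 0.099 0.004 0.058 -0.013 1;0 0 0 0 0 0 1;0 0 0 0 0 0 1;0 0 0 0 0 0 1",
)

```text
time: 3.4
tool_pos: [0.4867, -0.178, 0.0861]
ee_rot: [3.135, -0.606, 1.094]
wrist_force: [-0.6, 1.1, -0.0]
width: 0.0942
finger_force: 0.0
```

Run:
```python
from mv import *
import pickle
s=snap("wrist");pickle.dump(s,open("w2.pkl","wb"));p,R=cur();print(p,R.as_matrix()[:,2],readout.get_obs()["joint_positions"].round(2))
cv2.imwrite("pics/w2.png",cv2.resize(s["bgr"],(800,600)))
for n,X in dict(foot=[.5215,-.1092,.013],neck=[.5015,-.1477,.008],sock=[.5985,.074,.029]).items():print(n,(proj(s,np.array(X))/.64).round(0))
```

```text
[ 0.48671358 -0.17781173  0.08607325] [ 0.26681948  0.50363285 -0.821682  ] [-0.84  0.15  1.67  0.56  1.56 -0.44]
foot [393. 263.]
neck [392. 332.]
sock [373.  42.]
```

View pics/w2.png

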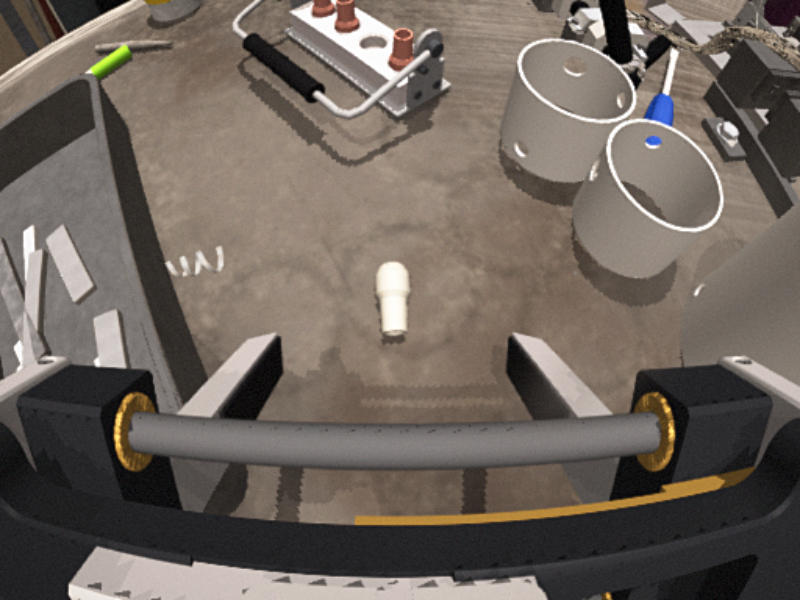

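The second wrist view has the cup's foot at (393,262) and neck at (394,335), centred between the fingers. The socket mouth is at (374,41). Both agree with the predictions to a few pixels.

Run:
```python
from mv import *
import pickle
a,b=[pickle.load(open(f,"rb")) for f in("w1.pkl","w2.pkl")];k=.64
ca,cb=cupaxis(a,(446*k,325*k)),cupaxis(b,(393*k,298*k));print(len(ca),len(cb),cb.min(0)/k,cb.max(0)/k)
print("cup centroid",tri((a,ca.mean(0)),(b,cb.mean(0))))
for n,p,q in(("sock",(393,63),(374,41)),("neckA",(429,82),(403,34)),("neckC",(357,25),(346,2)),("g1",(262,87),(251,42)),("g2",(352,158),(316,93)),("neck",(452,348),(394,330))):
    print(n,*tri((a,np.array(p)*k),(b,np.array(q)*k)))
W=planes(b,cb,.010)[:,:2];c=W.mean(0);u,S,v=np.linalg.svd(W-c);d=v[0];t=(W-c)@d
print(c,np.degrees(np.arctan2(d[1],d[0])),t.min(),t.max())
```

```text
317 658 [378.125 262.5  ] [406.25   329.6875]
cup centroid (array([ 0.51254781, -0.12654543,  0.00878586]), np.float64(6.669047500713362e-05))
sock [0.59873072 0.07380533 0.02975369] 0.00016334135095722298
neckA [0.60749437 0.04112812 0.05517972] 0.00046834088696512513
neckC [0.59105787 0.10911176 0.05313805] 0.0003288168486326862
g1 [0.506542   0.11840821 0.03863279] 0.00012968619823702798
g2 [0.52978961 0.02941557 0.03609735] 0.0008713277501863728
neck [ 0.50288136 -0.1475341   0.01003929] 0.00024607580689316947
[ 0.51234444 -0.12677464] -115.28472993941601 -0.021388783958115352 0.022523129655305382
```

Run:
```python
from mv import *
R=down(62.5,35,62.5);rows([.5105,-.130,.0075],R,N=5)
```

```text
5 x -0.0011 -0.0012 0.095 0.0004 0.0004 0.0003
```

Request:
carry_out(
  motion="-0.001 -0.001 0.095 0 0.0004 0 1;-0.001 -0.001 0.095 0 0.0004 0 1;-0.001 -0.001 0.095 0 0.0004 0 0.7;-0.001 -0.001 0.095 0 0.0004 0 0.5;-0.001 -0.001 0.095 0 0.0004 0 0.5;0 0 0 0 0 0 0.5;0 0 0 0 0 0 0.5",
)

```text
time: 4.32
tool_pos: [0.5099, -0.1292, 0.005]
ee_rot: [3.141, -0.614, 1.09]
wrist_force: [0.3, 0.9, 2.1]
width: 0.0489
finger_force: 1.2
```

Run:
```python
from mv import *
o=readout.get_obs();print(o["tool_pos"],o["wrist_force"],o["width"],cur()[1].as_matrix().round(3).tolist())
rows([.5105,-.130,.0065],down(62.5,35,62.5),N=1)
s=snap("wrist");cv2.imwrite("pics/w3.png",s["bgr"][130:300,160:360].repeat(3,0).repeat(3,1))
```

```text
[ 0.50990875 -0.12917517  0.00500189] [0.25611603 0.87805765 2.13852562] 0.04887454063971443 [[0.378, 0.887, 0.267], [0.725, -0.463, 0.51], [0.576, 0.0, -0.818]]
1 x 0.0024 0.0045 -0.0074 0.0004 -0.0013 -0.0003
```

View pics/w3.png

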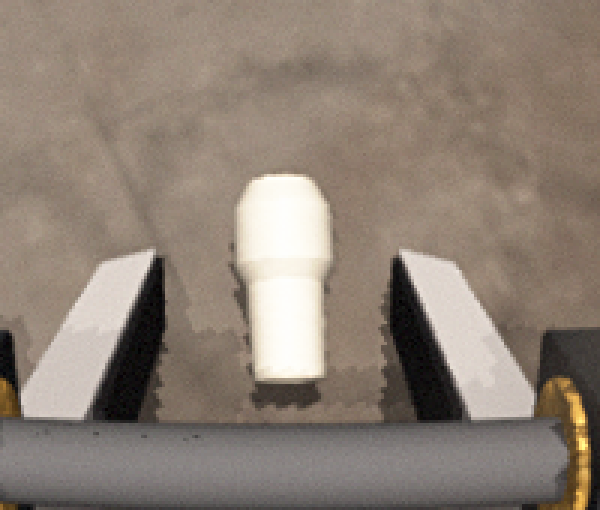

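The fingers straddle the cup at its slender cone, with the cup about midway between them. I'll raise slightly and close.

Request:
carry_out(
  motion="0.002 0.002 -0.007 0 -0.001 0 0.5;0 0 0 0 0 0 0.3;0 0 0 0 0 0 0.2;0 0 0 0 0 0 0.1;0 0 0 0 0 0 0;0 0 0 0 0 0 0;0 0 0 0 0 0 0;0 0 0 0 0 0 0",
)

```text
time: 5.38
tool_pos: [0.5098, -0.1308, 0.0067]
ee_rot: [3.141, -0.61, 1.09]
wrist_force: [-0.3, -0.4, -0.6]
width: 0.0181
finger_force: 29.1
```

Run:
```python
from mv import *
p0,R0=cur();p1=p0+[0,0,.12];rows(p1,R0,N=4)
A=([.49,-.08,.26],down(62.5));rows(*A,p0=p1,R0=R0,mm=35)
B=([.47,.04,.30],down(194));rows(A[0],down(128),p0=np.array(A[0]),R0=A[1],N=7)
rows(*B,p0=np.array(A[0]),R0=down(128),N=7)
R=down(194,62,14);C=(np.array([.5985,.0742,.042+.08])+.004*R.as_matrix()[:,2],R);rows(*C,p0=np.array(B[0]),R0=B[1],N=8);print(C[0])
```

```text
4 x 0.086 0.0001 -0.1229 0.0 0.0 0.0
5 x 0.0825 -0.0409 -0.1133 0.0001 -0.0583 -0.0001
7 x 0.0 0.0 0.0 0.0 0.0 -0.078
7 x 0.0502 0.0768 -0.0286 0.0 0.0 -0.0786
8 x -0.0259 0.0013 0.1459 -0.0 -0.0646 -0.0
[0.60192688 0.07505442 0.12012211]
```

Request:
carry_out(
  motion="0.086 0 -0.123 0 0 0 0;0.086 0 -0.123 0 0 0 0;0.086 0 -0.123 0 0 0 0;0.086 0 -0.123 0 0 0 0;0.082 -0.041 -0.113 0 -0.058 0 0;0.082 -0.041 -0.113 0 -0.058 0 0;0.082 -0.041 -0.113 0 -0.058 0 0;0.082 -0.041 -0.113 0 -0.058 0 0;0.082 -0.041 -0.113 0 -0.058 0 0;0 0 0 0 0 0 0",
)

```text
time: 6.62
tool_pos: [0.4912, -0.0777, 0.2625]
ee_rot: [3.136, -0.005, 1.095]
wrist_force: [0.0, 0.4, -0.1]
width: 0.018
finger_force: 29.1
```

Request:
carry_out(
  motion="0 0 0 0 0 -0.07 0;0 0 0 0 0 -0.07 0;0 0 0 0 0 -0.07 0;0 0 0 0 0 -0.07 0;0 0 0 0 0 -0.07 0;0 0 0 0 0 -0.07 0;0 0 0 0 0 -0.07 0;0 0 0 0 0 -0.06 0;0 0 0 0 0 0 0",
)

```text
time: 7.75
tool_pos: [0.4889, -0.0814, 0.2581]
ee_rot: [3.139, -0.003, 2.238]
wrist_force: [-0.2, 0.3, -0.1]
width: 0.0176
finger_force: 29.1
```

Run:
```python
from mv import *
o=readout.get_obs();print(o["tool_pos"],o["ee_rot"],o["width"],o["joint_positions"].round(2))
B=([.47,.04,.30],down(194));rows(*B,N=8)
```

```text
[ 0.48889835 -0.08137164  0.25811983] [ 3.13949854e+00 -2.94198613e-03  2.23771107e+00] 0.017643459954317396 [-0.28 -0.04  1.4   0.    1.79 -0.95]
8 x 0.0428 0.0689 -0.026 0.0002 -0.0001 -0.0685
```

Request:
carry_out(
  motion="0.043 0.069 -0.026 0 0 -0.0685 0;0.043 0.069 -0.026 0 0 -0.0685 0;0.043 0.069 -0.026 0 0 -0.0685 0;0.043 0.069 -0.026 0 0 -0.0685 0;0.043 0.069 -0.026 0 0 -0.0685 0;0.043 0.069 -0.026 0 0 -0.0685 0;0.043 0.069 -0.026 0 0 -0.0685 0;0.043 0.069 -0.026 0 0 -0.0685 0;0 0 0 0 0 0 0",
)

```text
time: 8.88
tool_pos: [0.4699, 0.0411, 0.3016]
ee_rot: [3.14, 0.003, -2.897]
wrist_force: [0.3, -0.9, 0.3]
width: 0.0181
finger_force: 29.1
```

Run:
```python
from mv import *
o=readout.get_obs();print(o["tool_pos"],o["ee_rot"],o["width"],o["joint_positions"].round(2))
rows([.602,.075,.135],down(194,62,14),N=8)
```

```text
[0.46986645 0.04112034 0.30157132] [ 3.13976275  0.00323827 -2.8972418 ] 0.018081402822387464 [-0.03 -0.09  1.36  0.    1.87 -1.85]
8 x -0.0296 0.0004 0.1381 0.0001 -0.0644 -0.0001
```

Request:
carry_out(
  motion="-0.03 0 0.138 0 -0.0645 0 0;-0.03 0 0.138 0 -0.0645 0 0;-0.03 0 0.138 0 -0.0645 0 0;-0.03 0 0.138 0 -0.0645 0 0;-0.03 0 0.138 0 -0.0645 0 0;-0.03 0 0.138 0 -0.0645 0 0;-0.03 0 0.138 0 -0.0645 0 0;-0.03 0 0.138 0 -0.0645 0 0;0 0 0 0 0 0 0;0 0 0 0 0 0 0",
)

```text
time: 10.12
tool_pos: [0.5979, 0.0919, 0.1545]
ee_rot: [-3.131, 1.048, -2.916]
wrist_force: [0.3, 0.4, -0.2]
width: 0.018
finger_force: 29.1
```

Run:
```python
from mv import *
import pickle
o=readout.get_obs();print(o["tool_pos"],o["ee_rot"],o["width"],o["joint_positions"].round(2),cur()[1].as_matrix().round(3).tolist())
T=[]
for n in("scene","side","wrist"):
    s=snap(n);pickle.dump(s,open(n+"4.pkl","wb"))
    c=proj(s,np.array([.6,.076,.09])).astype(int) if n!="wrist" else np.array([256,250])
    h=40 if n!="wrist" else 100
    y0=max(c[1]-h,0);x0=c[0]-h; y0=min(y0,384-2*h)
    print(n,x0,y0,2*h);T.append(cv2.resize(s["bgr"][y0:y0+2*h,x0:x0+2*h],(400,400),interpolation=cv2.INTER_CUBIC))
cv2.imwrite("pics/w4.png",np.hstack(T[:2]));cv2.imwrite("pics/w4w.png",T[2])
```

```text
[0.59786317 0.09188367 0.15445642] [-3.13090341  1.04829113 -2.91611053] 0.01803144415790479 [-0.1  -0.34  2.22  0.86  0.36 -2.56] [[-0.486, -0.215, 0.847], [-0.112, 0.977, 0.183], [-0.867, -0.005, -0.499]]
scene 177 139 80
side 191 149 80
wrist 156 150 200
```

View pics/w4.png

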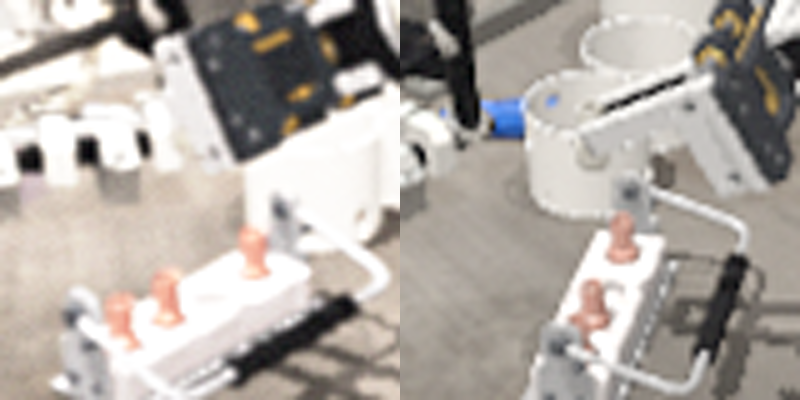

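The view shows the gripper above the carrier with its fingers lower left of the body, but joint 6 sits at its limit (-2.56) near a wrist singularity. I'll fit the arm's kinematics and choose a better azimuth.

```bash
cat > kin.py <<'E'
from mv import *
from scipy.optimize import least_squares
Rz=lambda a:Ro.from_rotvec([0,0,a]);Ry=lambda a:Ro.from_rotvec([0,a,0])
def fk(q,P):
    h,a,L1,e,L2,L3,off=P
    B=Rz(q[0]);p=B.apply([a,off,h]);R=B*Ry(q[1]);p=p+R.apply([0,0,L1]);R=R*Ry(q[2]);p=p+R.apply([e,0,L2])
    R=R*Rz(q[3])*Ry(q[4]);p=p+R.apply([0,0,L3]);return p,R*Rz(q[5]+OFF)
OFF=-np.pi/2
D=[([-1.26110,.08796,1.37223,0,1.68361,-.10313],[.22046,-.50328,.20431]),([-.24,-.01,1.46,0,1.69,.39],[.5018,-.0632,.2110]),([-.84,.15,1.67,.56,1.56,-.44],[.4867,-.1778,.0861]),
([-.28,-.04,1.4,0,1.79,-.95],[.4889,-.0814,.2581]),([-.03,-.09,1.36,0,1.87,-1.85],[.4699,.0411,.3016]),([-.1,-.34,2.22,.86,.36,-2.56],[.5979,.0919,.1545])]
f=least_squares(lambda P:np.r_[np.concatenate([fk(q,P)[0]-x for q,x in D]),.02*(np.array(P)-[.3,0,.4,0,.4,.25,.06])],[.3,0,.4,0,.4,.25,.06]);P=f.x
LO=np.array([-3.1,-.76,.27,-1.08,.17,-2.57]);HI=np.array([3.1,2.03,2.55,4.22,2.65,2.57])
def ik(p,R,q0):
    def r(q):
        a,b=fk(q,P);return np.r_[(a-p)*10,(b.inv()*R).as_rotvec()]
    s=least_squares(r,np.clip(q0,LO+.01,HI-.01),bounds=(LO,HI));return s.x,np.abs(s.fun).max()
E
python3 - <<'E'
from kin import *
print(P.round(4),np.abs(f.fun[:18]).reshape(6,3).round(3).tolist())
o=readout.get_obs();q=o["joint_positions"];a,b=fk(q,P);print((cur()[1].inv()*b).as_rotvec().round(3))
for e in(28,32,36,40):
  for az in(-15,-5,2,8,14,25):
    for z in (.05,.12):
      R=down(180+az,90-e,az);p=np.array([.5985,.0742,z])+.004*R.as_matrix()[:,2]
      best=min((ik(p,R,g) for g in([0,.2,1.6,0,.3,-1.6],[0,.2,1.7,3,.3,1.5],[0,0,1.9,1,.4,-2.3],[0,0,1.9,-.9,.4,-.5])),key=lambda t:t[1])
      print(e,az,z,best[0].round(2),round(best[1],4))
E
```

```text
[0.1592 0.0007 0.4467 0.1027 0.4995 0.3526 0.0567] [[0.0, 0.0, 0.0], [0.002, 0.002, 0.001], [0.001, 0.001, 0.002], [0.002, 0.0, 0.001], [0.0, 0.001, 0.0], [0.0, 0.0, 0.002]]
[-0.     0.    -3.142]
28 -15 0.05 [ 0.27  0.02  2.28  4.22  0.49 -2.36] 0.0507
28 -15 0.12 [ 0.18 -0.23  2.17 -0.82  0.37  2.57] 0.1142
28 -5 0.05 [ 0.15 -0.05  2.3   4.03  0.27 -2.33] 0.0
28 -5 0.12 [ 0.11 -0.25  2.24 -0.91  0.18  2.57] 0.0354
28 2 0.05 [ 0.02 -0.08  2.32  3.08  0.18 -1.52] 0.0
28 2 0.12 [-0.03 -0.28  2.25  0.64  0.17  0.91] 0.0479
28 8 0.05 [-0.09 -0.09  2.33  2.27  0.26 -0.82] 0.0
28 8 0.12 [-0.09 -0.27  2.28  1.29  0.21  0.18] 0.0
28 14 0.05 [-0.19 -0.08  2.32  1.91  0.41 -0.58] 0.0
28 14 0.12 [-0.19 -0.26  2.27  1.36  0.39  0.01] 0.0
28 25 0.05 [-0.35 -0.02  2.26  1.61  0.67 -0.49] 0.0
28 25 0.12 [-0.35 -0.19  2.22  1.35  0.69 -0.15] 0.0
32 -15 0.05 [ 0.23 -0.01  2.28  4.22  0.4  -2.38] 0.0872
32 -15 0.12 [ 0.2  -0.21  2.13 -0.79  0.44  2.57] 0.0757
32 -5 0.05 [ 0.12 -0.08  2.28  4.22  0.19 -2.53] 0.0243
32 -5 0.12 [ 0.14 -0.24  2.21 -0.85  0.26  2.53] 0.0
32 2 0.05 [ 0.01 -0.08  2.32  2.94
[... 977 characters left out ...]
09] 0.0
36 25 0.12 [-0.3  -0.21  2.14  1.01  0.69  0.2 ] 0.0
40 -15 0.05 [ 0.19 -0.08  2.11 -0.75  0.43  2.57] 0.0525
40 -15 0.12 [ 0.24 -0.17  2.07 -0.74  0.58  2.57] 0.0015
40 -5 0.05 [ 0.12 -0.11  2.18 -0.66  0.26  2.35] 0.0
40 -5 0.12 [ 0.12 -0.23  2.11 -0.39  0.43  2.06] 0.0
40 2 0.05 [ 0.02 -0.13  2.2   0.04  0.2   1.53] 0.0
40 2 0.12 [ 0.02 -0.26  2.13  0.02  0.39  1.55] 0.0
40 8 0.05 [-0.06 -0.13  2.2   0.63  0.26  0.83] 0.0
40 8 0.12 [-0.06 -0.26  2.14  0.37  0.43  1.1 ] 0.0
40 14 0.05 [-0.14 -0.13  2.19  0.9   0.37  0.45] 0.0
40 14 0.12 [-0.14 -0.25  2.13  0.62  0.51  0.76] 0.0
40 25 0.05 [-0.27 -0.08  2.15  1.05  0.61  0.11] 0.0
40 25 0.12 [-0.27 -0.2   2.09  0.86  0.71  0.36] 0.0
```

```bash
sed -i 's/^OFF=.*/OFF=np.pi\/2/' kin.py
python3 - <<'E'
from kin import *
G=([0,.2,1.6,0,.3,-1.6],[0,.2,1.7,3,.3,1.5],[-.3,-.2,2.2,1,.5,-2.4],[.3,-.2,2.2,-.9,.4,-.7])
print("socket")
for e in(28,32,34,36,38):
  for az in(-30,-20,-12,-6,0,4,8):
    for z in(.05,.10):
      R=down(180+az,90-e,az);p=np.array([.5985,.0742,z])+.004*R.as_matrix()[:,2]
      b=min((ik(p,R,g) for g in G),key=lambda t:t[1])
      if b[1]<.01:print(e,az,z,b[0].round(2),round(b[1],3))
print("table")
for x,y in((.48,-.1),(.55,-.1),(.62,-.1),(.7,.0),(.68,.08),(.5,.2)):
 for e in(28,34):
  for daz in(-40,-25,-12,0,12):
    az=np.degrees(np.arctan2(y,x)-.057/np.hypot(x,y))+daz
    R=down(180+az,90-e,az);p=np.array([x,y,.03])+.004*R.as_matrix()[:,2]
    b=min((ik(p,R,g) for g in G),key=lambda t:t[1])
    if b[1]<.01:print(x,y,e,round(az),b[0].round(2),round(b[1],3))
E
```

```text
socket
28 -6 0.05 [ 0.17 -0.05  2.29  4.11  0.29  0.76] 0.0
28 0 0.05 [ 0.06 -0.07  2.32  3.43  0.19  1.32] 0.0
28 4 0.05 [-0.01 -0.08  2.33  2.75  0.19  1.92] 0.0
28 8 0.05 [-0.09 -0.09  2.33  2.27  0.26  2.32] 0.0
32 -6 0.1 [ 0.15 -0.2   2.22 -1.08  0.25 -0.36] 0.001
32 8 0.1 [-0.07 -0.24  2.25  0.9   0.22 -2.57] 0.009
34 -12 0.1 [ 0.24 -0.16  2.17 -1.08  0.42 -0.27] 0.001
34 -6 0.1 [ 0.15 -0.2   2.2  -0.88  0.27 -0.56] 0.0
34 0 0.1 [ 0.06 -0.23  2.22 -0.27  0.18 -1.27] 0.0
34 4 0.1 [-0.01 -0.24  2.23  0.36  0.18 -1.97] 0.0
34 8 0.1 [-0.07 -0.24  2.23  0.78  0.25 -2.45] 0.0
36 -30 0.1 [ 0.41 -0.01  2.   -1.08  0.82  0.01] 0.008
36 -20 0.1 [ 0.32 -0.1   2.09 -1.07  0.61 -0.15] 0.0
36 -12 0.1 [ 0.23 -0.16  2.15 -0.95  0.43 -0.4 ] 0.0
36 -6 0.05 [ 0.14 -0.1   2.21 -1.08  0.22 -0.35] 0.007
36 -6 0.1 [ 0.14 -0.2   2.18 -0.72  0.31 -0.73] 0.0
36 0 0.1 [ 0.06 -0.23  2.2  -0.19  0.23 -1.35] 0.0
36 4 0.1 [-0.01 -0.24  2.21  0.26  0.24 -1.87] 0.0
36 8 0.1 [-0.07 -0.24  2.21  0.62  0.29 -2.29] 0.0
38 -30 0.1 [ 0.39 -0.01  1.99 -1.03  0.82 -0.04] 0.0
38 -20 0.1 [ 0.31 -0.1   2.07 -0.98  0.62 -
[... 578 characters left out ...]
3  2.43  3.15  0.24  1.57] 0.0
0.55 -0.1 28 -4 [-0.53 -0.13  2.43  1.99  0.44  2.45] 0.0
0.62 -0.1 28 -26 [-0.06  0.09  2.22  4.2   0.41  0.75] 0.0
0.62 -0.1 28 -14 [-0.25  0.04  2.27  3.14  0.25  1.57] 0.0
0.62 -0.1 28 -2 [-0.45  0.04  2.27  2.09  0.41  2.39] 0.0
0.7 0.0 28 -17 [0.08 0.22 2.06 4.21 0.37 0.72] 0.0
0.7 0.0 28 -5 [-0.08  0.18  2.11  3.14  0.23  1.57] 0.0
0.7 0.0 28 7 [-0.24  0.18  2.1   2.09  0.38  2.41] 0.0
0.68 0.08 28 -10 [0.2  0.19 2.09 4.2  0.38 0.73] 0.0
0.68 0.08 28 2 [0.03 0.15 2.14 3.14 0.23 1.57] 0.0
0.68 0.08 28 14 [-0.13  0.16  2.14  2.1   0.39  2.4 ] 0.0
0.5 0.2 28 16 [ 0.28 -0.19  2.47  3.15  0.22  1.57] 0.0
0.5 0.2 28 28 [ 0.   -0.19  2.47  1.93  0.45  2.5 ] 0.0
```

```bash
cat >> kin.py <<'E'
Rp=Ro.from_euler("xyz",[3.141,-.610,1.09]);pp=np.array([.5098,-.1308,.0067])
a_=np.radians(-116.5);n_=np.array([np.cos(a_)*np.cos(.122),np.sin(a_)*np.cos(.122),-np.sin(.122)])
foot_t=Rp.inv().apply(np.array([.5216,-.1082,.013])-pp);n_t=Rp.inv().apply(n_)
E
python3 - <<'E'
from kin import *
import pickle
print("foot_t",foot_t.round(4),"n_t",n_t.round(3))
s=pickle.load(open("wrist4.pkl","rb"));p,R=cur()
P2=[proj(s,p+R.apply(foot_t+k*n_t)) for k in(-.008,0,.006,.018,.03,.042)];print(np.round(P2,1).tolist())
g=s["bgr"].min(2)
L=[proj(s,p+R.apply(foot_t+k*n_t)) for k in np.arange(-.02,.05,.002)]
print([int(g[int(y),int(x)]) for x,y in L])
for y in range(int(P2[0][1])-6,int(P2[-1][1])+6,2):print(y,g[y,int(P2[1][0])-22:int(P2[1][0])+24:3].tolist())
E
```

```text
foot_t [0.0245 0.     0.0094] n_t [-0.883  0.018 -0.469]
[[252.0, 175.7], [252.2, 187.4], [252.4, 196.4], [252.7, 214.6], [253.1, 233.4], [253.5, 252.3]]
[141, 132, 229, 222, 226, 225, 222, 222, 246, 254, 181, 169, 172, 205, 199, 197, 199, 200, 203, 220, 241, 236, 206, 207, 208, 207, 208, 205, 202, 208, 203, 225, 248, 153, 154]
169 [120, 230, 255, 4, 25, 200, 217, 226, 224, 225, 199, 164, 171, 154, 145, 148]
171 [207, 216, 84, 17, 2, 199, 214, 227, 223, 218, 205, 165, 168, 172, 172, 172]
173 [248, 246, 29, 17, 12, 197, 215, 222, 223, 212, 25, 60, 147, 136, 186, 181]
175 [248, 249, 19, 19, 3, 196, 217, 222, 223, 213, 4, 15, 4, 20, 81, 152]
177 [246, 254, 7, 26, 18, 189, 218, 222, 219, 217, 11, 20, 16, 18, 17, 6]
179 [253, 200, 81, 39, 130, 189, 220, 220, 224, 213, 7, 14, 9, 15, 65, 21]
181 [248, 197, 192, 201, 201, 187, 255, 249, 240, 202, 17, 17, 38, 128, 163, 145]
183 [233, 212, 178, 195, 190, 199, 255, 255, 255, 255, 32, 87, 142, 180, 182, 148]
185 [207, 210, 78, 194, 188, 245, 255, 255, 255, 206, 153, 135, 241, 185, 230, 246]
187 [128, 170, 79, 197, 187, 247, 193, 183, 181, 154, 1
[... 2137 characters left out ...]
 137]
241 [129, 15, 26, 46, 159, 190, 200, 205, 206, 201, 184, 161, 22, 23, 22, 138]
243 [129, 16, 20, 46, 159, 187, 204, 205, 206, 200, 187, 159, 21, 18, 14, 133]
245 [131, 17, 17, 39, 158, 188, 200, 204, 208, 196, 183, 161, 20, 16, 16, 136]
247 [111, 23, 18, 36, 159, 184, 200, 206, 192, 189, 188, 165, 44, 22, 19, 128]
249 [74, 22, 27, 37, 154, 189, 201, 202, 203, 192, 187, 164, 38, 18, 20, 115]
251 [28, 24, 20, 40, 153, 184, 201, 208, 208, 186, 181, 161, 60, 23, 18, 117]
253 [27, 18, 22, 39, 121, 200, 212, 230, 252, 253, 255, 255, 72, 16, 14, 79]
255 [14, 25, 26, 44, 130, 239, 208, 216, 242, 193, 86, 54, 0, 17, 25, 61]
257 [15, 23, 24, 57, 42, 30, 110, 151, 152, 122, 4, 12, 17, 20, 18, 26]
```

Run:
```python
from kin import *
for e in(39,):
  R=down(182,90-e,2);print("n",R.apply(n_t).round(3))
  for fz in(.07,.034,.023):
    p=np.array([.5977,.0740,fz])-R.apply(foot_t);print(p.round(4),[x.round(3) for x in ik(p,R,[0,-.2,2.1,0,.3,-1.6])])
    if fz==.07:rows(p,R,mm=25,deg=5)
```

```text
n [0.191 0.025 0.981]
[0.6058 0.0743 0.095 ] [array([ 0.024, -0.212,  2.159,  0.028,  0.305, -1.604]), np.float64(0.0)]
3 x 0.081 -0.0304 0.0616 0.0232 0.0256 0.0171
[0.6058 0.0743 0.059 ] [array([ 0.024, -0.144,  2.191,  0.041,  0.204, -1.618]), np.float64(0.0)]
[0.6058 0.0743 0.048 ] [array([ 0.024, -0.12 ,  2.2  ,  0.048,  0.172, -1.625]), np.float64(0.0)]
```

Request:
carry_out(
  motion="0.024 -0.009 0.018 0.007 0.0077 0.005 0;0.024 -0.009 0.018 0.007 0.0077 0.005 0;0.024 -0.009 0.018 0.007 0.0077 0.005 0;0.024 -0.009 0.018 0.007 0.0077 0.005 0;0.024 -0.009 0.018 0.007 0.0077 0.005 0;0.024 -0.009 0.018 0.007 0.0077 0.005 0;0.024 -0.009 0.018 0.007 0.0077 0.005 0;0.024 -0.009 0.018 0.007 0.0077 0.005 0;0 0 0 0 0 0 0;0 0 0 0 0 0 0;0 0 0 0 0 0 0",
)

```text
time: 11.65
tool_pos: [0.603, 0.0785, 0.1066]
ee_rot: [-3.141, 0.921, -3.069]
wrist_force: [-0.2, 0.0, -0.2]
width: 0.0177
finger_force: 29.1
```

Run:
```python
from kin import *
o=readout.get_obs();print(o["tool_pos"],o["ee_rot"],o["width"],o["joint_positions"].round(2))
R=down(182,51,2);p=np.array([.5977,.0740,.07])-R.apply(foot_t);rows(p,R,mm=5,deg=5)
```

```text
[0.60298129 0.07852796 0.10662763] [-3.14108086  0.92050621 -3.06887025] 0.017735808726242676 [ 0.01 -0.24  2.17  0.18  0.3  -1.78]
3 x 0.0127 -0.0073 0.0152 0.0047 0.0048 0.0037
```

Request:
carry_out(
  motion="0.0127 -0.0073 0.0152 0.0047 0.0048 0.0037 0;0.0127 -0.0073 0.0152 0.0047 0.0048 0.0037 0;0.0127 -0.0073 0.0152 0.0047 0.0048 0.0037 0;0 0 0 0 0 0 0;0 0 0 0 0 0 0",
)

```text
time: 12.28
tool_pos: [0.6056, 0.0745, 0.0947]
ee_rot: [-3.141, 0.89, -3.106]
wrist_force: [0.4, -0.1, 0.7]
width: 0.0178
finger_force: 29.1
```

Run:
```python
from kin import *
o=readout.get_obs();print(o["tool_pos"],o["ee_rot"],o["width"],o["joint_positions"].round(2))
p0,R0=cur();print("foot",(p0+R0.apply(foot_t)).round(4),"n",R0.apply(n_t).round(3))
R=down(182,51,2);p=np.array([.5977,.0740,.035])-R.apply(foot_t);rows(p,R,N=5)
s=snap("wrist");cv2.imwrite("pics/w5.png",cv2.resize(s["bgr"][20:300,90:410],(800,700))[:600])
```

```text
[0.60562614 0.07453648 0.09470881] [-3.14113747  0.88997942 -3.10603907] 0.017827485826280666 [ 0.03 -0.21  2.15  0.03  0.31 -1.6 ]
foot [0.5975 0.0742 0.0697] n [0.191 0.025 0.981]
5 x 0.0269 -0.0003 0.022 0.0 -0.0 0.0
```

View pics/w5.png

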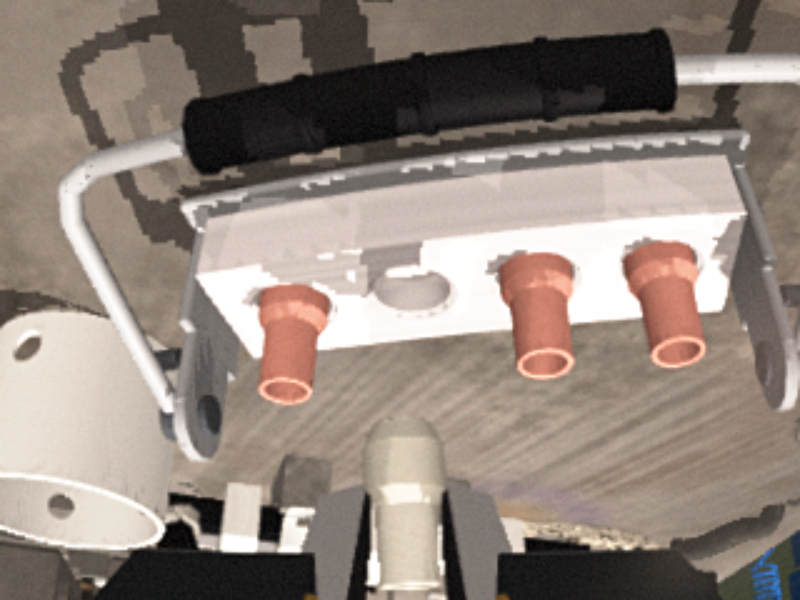

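The view shows the held cup at (403,470) heading for the socket mouth at (413,290), centred between its neighbours. The grip bar is at the top.

Run:
```python
from kin import *
s=snap("wrist");print("cam",ray(s,(256,190))[0].round(3))
print("sock",plane(s,(90+413/2.5,20+291/2.5),.029).round(4))
for n,x,y in(("A",286,390),("C",545,363),("D",678,351)):print(n,plane(s,(90+x/2.5,20+y/2.5),.057).round(4))
```

```text
cam [0.425 0.068 0.156]
sock [0.5972 0.0763 0.029 ]
A [0.6065 0.041  0.057 ]
C [0.5891 0.1105 0.057 ]
D [0.5806 0.1453 0.057 ]
```

Run:
```python
from kin import *
R=down(182,51,2);p=np.array([.5972,.0752,.024])-R.apply(foot_t);rows(p,R,N=9)
```

```text
9 x 0.0199 0.0005 0.0159 -0.0 -0.0 0.0
```

Request:
carry_out(
  motion="0.02 0.0005 0.016 0 0 0 0;0.02 0.0005 0.016 0 0 0 0;0.02 0.0005 0.016 0 0 0 0;0.02 0.0005 0.016 0 0 0 0;0.02 0.0005 0.016 0 0 0 0;0.02 0.0005 0.016 0 0 0 0;0.02 0.0005 0.016 0 0 0 0;0.02 0.0005 0.016 0 0 0 0;0 0 0 0 0 0 0",
)

```text
time: 13.5
tool_pos: [0.605, 0.0753, 0.0527]
ee_rot: [-3.141, 0.888, -3.106]
wrist_force: [0.3, 0.3, -0.2]
width: 0.0179
finger_force: 29.1
```

Request:
carry_out(
  motion="0.02 0.0005 0.016 0 0 0 0;0 0 0 0 0 0 0",
)

```text
time: 13.75
tool_pos: [0.605, 0.0754, 0.0479]
ee_rot: [-3.141, 0.889, -3.106]
wrist_force: [-0.1, 0.5, -0.2]
width: 0.0178
finger_force: 29.1
```

Run:
```python
from kin import *
o=readout.get_obs();print(o["tool_pos"],o["wrist_force"],o["width"],o["joint_positions"].round(3))
p0,R0=cur();print("foot",(p0+R0.apply(foot_t)).round(4),"n",R0.apply(n_t).round(3))
for n,c in(("scene",(.6,.075)),("side",(.6,.075))):
    s=snap(n);q=proj(s,np.array([.6,.08,.05])).astype(int);cv2.imwrite(f"pics/x_{n}.png",cv2.resize(s["bgr"][q[1]-35:q[1]+35,q[0]-35:q[0]+35],(400,400),interpolation=cv2.INTER_CUBIC))
```

```text
[0.60502529 0.07544242 0.04787367] [-0.06740663  0.47045864 -0.16894982] 0.01777229084856407 [ 0.028 -0.122  2.196  0.03   0.178 -1.605]
foot [0.5969 0.0752 0.0229] n [0.192 0.026 0.981]
```

Request:
carry_out(
  motion="0 0 0 0 0 0 0.21;0 0 0 0 0 0 0.23;0 0 0 0 0 0 0.25;0 0 0 0 0 0 0.26;0 0 0 0 0 0 0.26;0 0 0 0 0 0 0.26",
)

```text
time: 14.6
tool_pos: [0.6053, 0.0754, 0.0485]
ee_rot: [-3.141, 0.89, -3.106]
wrist_force: [0.5, -0.2, 0.1]
width: 0.0242
finger_force: 0.0
```

Run:
```python
from kin import *
o=readout.get_obs();print(o["wrist_force"],o["finger_force"],o["width"])
s=snap("wrist");cv2.imwrite("pics/w6.png",cv2.resize(s["bgr"][80:300,130:380],(500,440)))
T=[]
for n in("scene","side"):
    s=snap(n);q=proj(s,np.array([.6,.08,.05])).astype(int);T.append(cv2.resize(s["bgr"][q[1]-30:q[1]+30,q[0]-30:q[0]+30],(220,220),interpolation=cv2.INTER_CUBIC))
cv2.imwrite("pics/w6.png",np.hstack([cv2.imread("pics/w6.png"),np.vstack(T)]))
```

```text
[ 0.51235888 -0.18056478  0.06803575] 0.0 0.02416673772772964
```

View pics/w6.png

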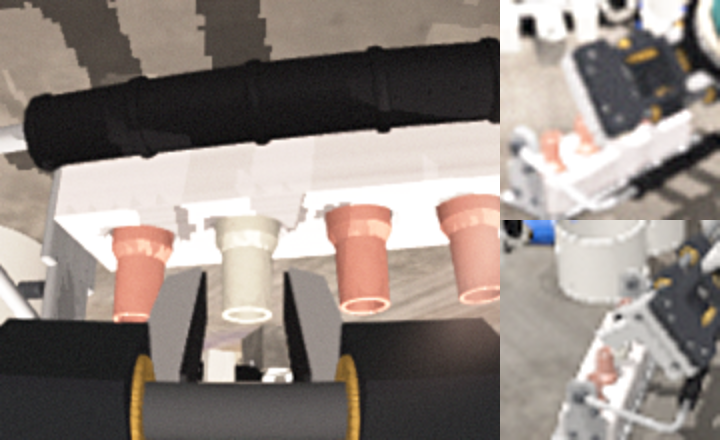

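The fourth cup sits in its socket at the same height and upright like its neighbours (grey at (247,265)); no finger contact. I'll retract along the tool axis.

Request:
carry_out(
  motion="0 0 -0.05 0 0 0 0.26;0 0 -0.1 0 0 0 0.26;0 0 -0.15 0 0 0 0.26;0 0 -0.2 0 0 0 0.26;0 0 -0.2 0 0 0 0.5;0 0 -0.1 0 0 0 0.8;-0.1 0 -0.08 0 0 0 0.8;0 0 0 0 0 0 0.8",
)

```text
time: 15.75
tool_pos: [0.4821, 0.0712, 0.1787]
ee_rot: [-3.141, 0.897, -3.106]
wrist_force: [0.1, 0.3, -0.4]
width: 0.0608
finger_force: 0.0
```

Run:
```python
from kin import *
o=readout.get_obs();print(o["tool_pos"],o["wrist_force"],o["joint_positions"].round(2))
for n in("scene","side"):
    s=snap(n);H=cv2.cvtColor(s["bgr"],cv2.COLOR_BGR2HSV).astype(int)
    print(n,[(b[0],b[1][4]) for b in blobs(((H[...,0]<12)|(H[...,0]>170))&(H[...,1]>70)&(H[...,2]>120),20) if 190<b[0][0]<260 and 180<b[0][1]<225], proj(s,np.array([.598,.0753,.05])).round(0))
    q=proj(s,np.array([.598,.0753,.05])).astype(int);print(s["bgr"].min(2)[q[1]-8:q[1]+12:2,q[0]-8:q[0]+9:2].tolist())
p0=np.array([.505,.071,.20]);rows(p0,down(104),deg=8)
R=down(104);rows([.5175,.0742,.024],R,p0=p0,R0=R)
```

```text
[0.48207695 0.07117123 0.17874692] [ 0.14967596  0.25731982 -0.39821006] [ 0.02 -0.7   2.27  0.01  0.68 -1.59]
scene [(array([227.3, 188.4]), 35), (array([209.8, 197.8]), 32), (array([200.7, 202.1]), 40)] [219. 192.]
[[185, 187, 174, 168, 161, 165, 150, 137, 172], [185, 178, 180, 165, 158, 166, 166, 159, 185], [186, 185, 180, 176, 202, 201, 171, 165, 156], [181, 185, 183, 208, 218, 243, 252, 255, 173], [184, 191, 179, 197, 230, 219, 255, 255, 198], [175, 220, 231, 244, 227, 211, 255, 253, 198], [154, 211, 255, 255, 243, 236, 254, 255, 255], [144, 196, 255, 247, 254, 253, 226, 255, 255], [153, 159, 255, 255, 255, 255, 255, 255, 254], [238, 159, 238, 255, 255, 255, 255, 227, 219]]
side [(array([235.4, 196.2]), 23), (array([229.3, 210.3]), 32)] [232. 200.]
[[202, 222, 213, 221, 215, 172, 157, 154, 162], [139, 138, 143, 140, 158, 132, 152, 157, 172], [151, 143, 146, 210, 221, 142, 121, 172, 159], [150, 145, 132, 255, 255, 153, 123, 231, 255], [144, 144, 213, 197, 170, 195, 168, 136, 255], [137, 133, 255, 209, 187, 146, 183, 235, 255], [139, 213, 255, 209, 183, 164, 255, 255, 255], [143, 252, 167, 148, 225, 209, 182, 255, 211], [213, 254, 155, 131, 185, 168, 254, 255, 149], [255, 255, 138, 123, 255, 255, 255, 242, 147]]
12 x -0.0131 0.0082 -0.0048 0.024 0.0296 0.0503
5 x 0.0001 0.0129 0.176 0.0 0.0 0.0
```

Request:
carry_out(
  motion="-0.013 0.008 -0.005 0.024 0.0296 0.0503 0.45;-0.013 0.008 -0.005 0.024 0.0296 0.0503 0.45;-0.013 0.008 -0.005 0.024 0.0296 0.0503 0.45;-0.013 0.008 -0.005 0.024 0.0296 0.0503 0.45;-0.013 0.008 -0.005 0.024 0.0296 0.0503 0.45;-0.013 0.008 -0.005 0.024 0.0296 0.0503 0.45;-0.013 0.008 -0.005 0.024 0.0296 0.0503 0.45;-0.013 0.008 -0.005 0.024 0.0296 0.0503 0.45;-0.013 0.008 -0.005 0.024 0.0296 0.0503 0.45;-0.013 0.008 -0.005 0.024 0.0296 0.0503 0.45;-0.013 0.008 -0.005 0.024 0.0296 0.0503 0.45;-0.013 0.008 -0.005 0.024 0.0296 0.0503 0.45",
)

```text
time: 17.35
tool_pos: [0.5043, 0.0709, 0.1987]
ee_rot: [-3.136, -0.002, 1.813]
wrist_force: [-0.8, -0.2, -0.4]
width: 0.0421
finger_force: 0.0
```

Request:
carry_out(
  motion="0 0 0 0 0 0 0.45;0 0 0 0 0 0 0.45",
)

```text
time: 17.6
tool_pos: [0.504, 0.0709, 0.1995]
ee_rot: [-3.14, 0.001, 1.817]
wrist_force: [-0.7, -0.7, 0.8]
width: 0.0422
finger_force: 0.0
```

Run:
```python
from kin import *
o=readout.get_obs();print(o["tool_pos"],o["ee_rot"],o["width"],o["joint_positions"].round(2))
R=down(104);rows([.5175,.0742,.06],R,mm=30);rows([.5175,.0742,.023],R,p0=np.array([.5175,.0742,.06]),R0=R,mm=15)
s=snap("wrist");V=cv2.cvtColor(s["bgr"],cv2.COLOR_BGR2HSV)[...,2];c=proj(s,np.array([.5175,.0742,.038]));print("pred",c,[proj(s,np.array(X)).round(0) for X in([.529,.0276,.038],[.506,.1208,.038])])
print([(b[0],b[1]) for b in blobs(V<60,150) if abs(b[0][0]-c[0])<90 and abs(b[0][1]-c[1])<60])
```

```text
[0.50404544 0.07092719 0.19948651] [-3.13953308e+00  1.07523239e-03  1.81711421e+00] 0.04221950080535743 [ 0.03 -0.    1.47 -0.    1.67 -0.22]
5 x -0.0 0.014 0.1395 -0.0002 0.0001 0.0002
3 x 0.0 -0.0 0.0617 0.0 0.0 0.0
pred [264.79533998 179.23046388] [array([264., 218.]), array([265., 138.])]
[(array([265.4, 177.9]), [258, 138, 16, 82, 1094])]
```

The black tube is at (265,178) in the wrist image, within about 1 px of the prediction. I'll descend and grip.

Request:
carry_out(
  motion="0 0.014 0.14 0 0 0 0.45;0 0.014 0.14 0 0 0 0.45;0 0.014 0.14 0 0 0 0.45;0 0.014 0.14 0 0 0 0.45;0 0.014 0.14 0 0 0 0.45;0 0 0.06 0 0 0 0.45;0 0 0.06 0 0 0 0.45;0 0 0.06 0 0 0 0.45;0 0 0 0 0 0 0.45;0 0 0 0 0 0 0.45",
)

```text
time: 18.9
tool_pos: [0.5189, 0.074, 0.0255]
ee_rot: [3.14, 0.001, 1.816]
wrist_force: [-0.3, 0.2, 0.9]
width: 0.0422
finger_force: 0.0
```

Request:
carry_out(
  motion="0 0 0 0 0 0 0.35;0 0 0 0 0 0 0.25;0 0 0 0 0 0 0.18;0 0 0 0 0 0 0;0 0 0 0 0 0 0;0 0 0 0 0 0 0;0 0 0 0 0 0 0",
)

```text
time: 19.77
tool_pos: [0.519, 0.0741, 0.0252]
ee_rot: [3.14, 0.001, 1.816]
wrist_force: [2.3, 0.5, 0.3]
width: 0.015
finger_force: 30.0
```

Run:
```python
from kin import *
o=readout.get_obs();print(o["tool_pos"],o["ee_rot"],o["width"],o["wrist_force"])
p0,R0=cur();x=np.array([.9703,.2419,0]);L=[]
for d in range(-17,91,5):L.append((-.082*np.cos(np.radians(d)))*x+[0,0,.082*np.sin(np.radians(d))])
L.append(.082*np.array([0,0,1.]))
L=np.array(L);D=R0.inv().apply(np.diff(L,axis=0))/.2;print(len(D));print(D.round(3).tolist())
```

```text
[0.5190042  0.07413095 0.02523909] [3.14008518e+00 1.24337521e-03 1.81560460e+00] 0.014954130602983468 [2.29332367 0.53036226 0.32763042]
22
[[-0.0, -0.009, -0.035], [-0.0, -0.006, -0.035], [-0.0, -0.003, -0.036], [-0.0, 0.0, -0.036], [-0.0, 0.003, -0.036], [-0.0, 0.007, -0.035], [-0.0, 0.01, -0.034], [-0.0, 0.013, -0.033], [-0.0, 0.015, -0.032], [-0.0, 0.018, -0.031], [-0.0, 0.021, -0.029], [-0.0, 0.023, -0.027], [-0.0, 0.026, -0.025], [-0.0, 0.028, -0.023], [-0.0, 0.03, -0.02], [-0.0, 0.031, -0.018], [-0.0, 0.033, -0.015], [-0.0, 0.034, -0.012], [-0.0, 0.035, -0.009], [-0.0, 0.035, -0.006], [-0.0, 0.036, -0.003], [-0.0, 0.014, -0.0]]
```

Request:
carry_out(
  motion="0 -0.009 -0.035 0 0 0 0;0 -0.006 -0.035 0 0 0 0;0 -0.003 -0.036 0 0 0 0;0 0 -0.036 0 0 0 0;0 0.003 -0.036 0 0 0 0;0 0.007 -0.035 0 0 0 0;0 0.01 -0.034 0 0 0 0;0 0.013 -0.033 0 0 0 0",
)

```text
time: 20.78
tool_pos: [0.5212, 0.0748, 0.0811]
ee_rot: [-3.141, 0.001, 1.816]
wrist_force: [3.0, -0.3, -1.6]
width: 0.0151
finger_force: 30.0
```

Request:
carry_out(
  motion="0 0.015 -0.032 0 0 0 0;0 0.018 -0.031 0 0 0 0;0 0.021 -0.029 0 0 0 0;0 0.023 -0.027 0 0 0 0;0 0.026 -0.025 0 0 0 0;0 0.028 -0.023 0 0 0 0",
)

```text
time: 21.52
tool_pos: [0.5467, 0.081, 0.1145]
ee_rot: [-3.14, 0.001, 1.815]
wrist_force: [1.3, -1.9, -2.8]
width: 0.0154
finger_force: 30.0
```

Request:
carry_out(
  motion="0 0.03 -0.02 0 0 0 0;0 0.031 -0.017 0 0 0 0;0 0.033 -0.014 0 0 0 0;0 0.034 -0.011 0 0 0 0;0 0.035 -0.008 0 0 0 0;0 0.035 -0.005 0 0 0 0;0 0.036 -0.001 0 0 0 0;0 0.014 0.001 0 0 0 0;0 0 0 0 0 0 0;0 0 0 0 0 0 0;0 0 0 0 0 0 0",
)

```text
time: 22.9
tool_pos: [0.5969, 0.0932, 0.1313]
ee_rot: [3.136, 0.002, 1.815]
wrist_force: [0.8, -3.8, 5.6]
width: 0.0152
finger_force: 30.0
```

```bash
cat > chk.py <<'E'
from kin import *
o=readout.get_obs();print(o["tool_pos"],o["ee_rot"],o["width"],o["wrist_force"],o["finger_force"])
for n in("scene","side"):
    s=snap(n);H=cv2.cvtColor(s["bgr"],cv2.COLOR_BGR2HSV).astype(int)
    print(n,[(b[0],b[1][4]) for b in blobs(((H[...,0]<12)|(H[...,0]>170))&(H[...,1]>70)&(H[...,2]>120),12) if 185<b[0][0]<270 and 110<b[0][1]<225])
    cv2.imwrite(f"pics/k_{n}.png",s["bgr"])
E
python3 chk.py
```

```text
[0.59690034 0.09316879 0.13125999] [3.13633346e+00 2.43030399e-03 1.81539215e+00] 0.01515501643735205 [ 0.84825698 -3.76441012  5.60353499] 29.99863475561142
scene [(array([227.4, 188.3]), 38), (array([210.1, 198.1]), 35), (array([200.6, 201.9]), 36)]
side [(array([235.1, 195.9]), 26), (array([229.4, 210.7]), 34)]
```

Request:
carry_out(
  motion="0 0 -0.015 0 0 0 0;0 0 -0.02 0 0 0 0;0 0 -0.03 0 0 0 0;0 0 -0.04 0 0 0 0;0 0 -0.05 0 0 0 0;0 0 -0.05 0 0 0 0;0 0 -0.05 0 0 0 0;0 0 -0.05 0 0 0 0;0 0 -0.05 0 0 0 0;0 0 -0.05 0 0 0 0;0 0 -0.05 0 0 0 0;0 0 -0.05 0 0 0 0",
)

```text
time: 24.5
tool_pos: [0.5947, 0.0934, 0.231]
ee_rot: [-3.142, 0.001, 1.816]
wrist_force: [-0.6, 0.2, -5.8]
width: 0.0151
finger_force: 30.0
```

Request:
carry_out(
  motion="0 0 -0.05 0 0 0 0;0 0 -0.04 0 0 0 0;0 0 -0.03 0 0 0 0;0 0 -0.02 0 0 0 0;0 0 -0.01 0 0 0 0;0 0 0 0 0 0 0;0 0 0 0 0 0 0;0 0 0 0 0 0 0;0 0 0 0 0 0 0;0 0 0 0 0 0 0;0 0 0 0 0 0 0;0 0 0 0 0 0 0",
)

```text
time: 26.0
tool_pos: [0.5947, 0.0934, 0.2603]
ee_rot: [3.142, 0.001, 1.816]
wrist_force: [0.4, 0.1, -7.1]
width: 0.0152
finger_force: 30.0
```

```bash
python3 chk.py
python3 - <<'E'
from kin import *
# cups in the wrist/scene/side views, expected at the lifted place
o=readout.get_obs();dz=o["tool_pos"][2]-.131
x=np.array([.9703,.2419,0]);y=np.array([-.2419,.9703,0]);c=np.array([.5955,.0932,dz])
for n in("scene","side"):
    s=snap(n);print(n,[proj(s,c+k*y+[0,0,.047]).round(0).tolist() for k in(-.054,-.018,.018,.054)])
    q=proj(s,c-.018*y+[0,0,.047]).astype(int);print(s["bgr"].min(2)[q[1]-10:q[1]+11:2,q[0]-8:q[0]+9:2].tolist())
E
```

```text
[0.59474571 0.09336122 0.26033522] [3.14155168e+00 1.14239289e-03 1.81565483e+00] 0.015225487974390316 [ 0.44722589  0.05214581 -7.0647688 ] 29.991937279701233
scene [(array([225.9, 147.5]), 46), (array([207.9, 155.9]), 57), (array([198.2, 160.2]), 42)]
side [(array([233.7, 162.3]), 35), (array([227.3, 175. ]), 43)]
scene [[226.0, 148.0], [217.0, 151.0], [208.0, 155.0], [198.0, 160.0]]
[[181, 45, 17, 60, 118, 120, 102, 108, 95], [183, 84, 10, 30, 109, 124, 109, 147, 150], [89, 36, 10, 5, 93, 121, 105, 139, 185], [59, 68, 12, 82, 191, 186, 118, 115, 164], [56, 91, 16, 176, 221, 222, 147, 142, 154], [168, 137, 29, 188, 227, 213, 215, 227, 176], [155, 131, 66, 191, 228, 214, 221, 197, 190], [148, 131, 205, 248, 245, 226, 215, 255, 255], [146, 194, 255, 242, 251, 238, 211, 252, 255], [160, 150, 255, 255, 253, 255, 244, 218, 234], [184, 146, 230, 253, 255, 255, 241, 216, 226]]
side [[233.0, 159.0], [230.0, 165.0], [227.0, 171.0], [223.0, 178.0]]
[[156, 138, 136, 195, 186, 167, 157, 142, 163], [157, 138, 136, 178, 175, 142, 135, 146, 153], [151, 139, 132, 181, 151, 135, 151, 157, 160], [158, 147, 132, 212, 190, 134, 129, 156, 161], [159, 218, 208, 179, 183, 153, 133, 181, 204], [194, 194, 199, 160, 162, 152, 171, 135, 195], [166, 198, 195, 163, 176, 151, 121, 170, 255], [169, 190, 151, 156, 183, 150, 255, 237, 240], [193, 170, 135, 137, 201, 178, 179, 202, 195], [224, 212, 140, 121, 169, 170, 217, 234, 151], [220, 184, 147, 122, 216, 253, 249, 205, 145]]
```

The pink cups show at the predicted lifted pixels, so the carrier is level. The load is 7.1 N, matching 0.7 kg. I'll let it settle, then hand in.

Request:
carry_out(
  motion="0 0 0 0 0 0 0;0 0 0 0 0 0 0;0 0 0 0 0 0 0;0 0 0 0 0 0 0;0 0 0 0 0 0 0;0 0 0 0 0 0 0;0 0 0 0 0 0 0;0 0 0 0 0 0 0;0 0 0 0 0 0 0;0 0 0 0 0 0 0;0 0 0 0 0 0 0;0 0 0 0 0 0 0",
)

```text
time: 27.7
tool_pos: [0.5947, 0.0934, 0.2603]
ee_rot: [-3.142, 0.001, 1.816]
wrist_force: [-0.2, 0.4, -7.6]
width: 0.0151
finger_force: 30.0
```

```bash
python3 chk.py; python3 -c "
from bench import robot
print(robot.close_job())"
```

```text
[0.59474681 0.09337634 0.26030187] [-3.14158800e+00  1.12014557e-03  1.81563732e+00] 0.015077525920853728 [-0.21644108  0.40318103 -7.56131836] 29.99186933040619
scene [(array([225.9, 147.6]), 49), (array([207.9, 156. ]), 54), (array([198.2, 160.3]), 41)]
side [(array([233.7, 162.2]), 33), (array([227.3, 174.7]), 40)]
the job is handed in; nothing more can be done
None
```

The job is handed in, but no verdict came back: the fallen cup is in its socket, the bail is upright, and the carrier is held by the grip about 13 cm up, steady and level by the camera checks.

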